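Check both hand brakes of the bead-stock trolley

ROBOT

A 6-joint arm with a two-finger parallel gripper is mounted at the origin on the work surface. World frame = base frame: x ahead of the robot, y to its left, z up, the work surface at z = 0. Lengths are in m, angles in rad, forces in N, time in s.
With the tool pointing down it reaches from about 0.35 to 0.975 m from the base axis. Payload 4.9 kg.
Tool frame: the origin (TCP) lies on the centre line of the jaws, within the pads' length; the fingertips stand 17 mm ahead of it and the grasp point (between the pads) lies 2 mm behind it; z points along the fingers, y is the line along which they close (so a half turn about z gives the same grasp; the last joint's range is limited). The gripper opens to 85 mm and grips with 20 to 120 N. Pads are 22 mm wide; open, the fingers measure 114 mm over their backs; the gripper's body (76 mm by 85 mm) begins 54 mm behind the grasp point. The pads swing forward as they close: fully open they stand 13 mm farther back than shut.
Start: joints at [-1.371, 0.053, 1.613, -0, 1.476, -0.119], TCP at [0.196, -0.593, 0.248] pointing down, gripper open.
Joint ranges: [-3.01, 3.01], [-1.01, 2.22], [0.06, 2.58], [-1.02, 4.17], [0.09, 2.62], [-3.14, 3.14]. Speed limits (rad/s): [2.57, 2.57, 3.14, 3.14, 3.14, 3.14].

INTERFACE

Orientations are given as a unit quaternion [x, y, z, w].
In Python, from plant import status, snapshot, ctrl gives the robot as it stands. The module is installed in compiled form; this text tells all that it offers.
- The arm moves only by the tool step_arm, never from a script. Its argument "increments" is one flat list of numbers, 5 for each row, row after row: the finger opening in cm, from 0 to 8.54, then the shift along the tool's x, y, z in cm, then the turn about the tool's z in degrees. In form: [hand, tx, ty, tz, turn, hand, tx, ty, tz, turn, ...]. A call has exactly 5 rows; each row shifts and turns the commanded pose from where the row before left it, along the tool's axes as they then stand; what a row does not reach is not made up. A row lasts 1/8 s, in which the tool goes at most 62.5 mm and 10.7 degrees, less where a joint would pass 70% of its speed; a pose out of reach is approached as far as the arm can. A call is refused whole if a number of a shift passes 6.25 or a number of a turn 10.7, either way. A call with a gripper value outside its range is refused whole. The fingers move at their own pace and stop on an object; the grip force is fixed at half the most. Time passes only in rows, so rows that do not move let the fingers close, or fill a call up. It gives the time, the measured TCP pose, the force and the opening at its end, in the units of the state.
- status.get_obs(): the state, without advancing time (a new reading comes with each control period).
- snapshot(name): name is "scene" or "top" or "wrist"; returns a dict with "img" (384x512x3 uint8, red, green, blue), "K" (3x3 intrinsics, pixels), "dist_coeffs" ([k1, k2, p1, p2, k3] as OpenCV has them; the pictures are not rectified), "origin" and "attitude" of the camera in the world. Camera axes: x right, y up, looking along -z (the intrinsics and any distortion apply to the point x, -y, -z); pixel columns grow to the right and rows downward; lengths in m; the calibration is good to about 2 mm. A picture is of the moment at which its call begins. There is no depth.
- ctrl.close_job(): hands the job in, once; it reports no verdict.
The state is a dict: "time_s": time; "qpos": joint angles; "joint_vel": joint speeds; "tau": joint torques, N m; "position": TCP position; "orientation": TCP orientation; "contact_force": force on the tool from outside, world axes, zero at the start; "moment": the same for the moment, N m; "finger_gap": finger opening in m.
Only numpy, scipy, OpenCV 4.12 (cv2) and the standard library are available. Lean on these libraries where they do the work, as an engineer would, in place of code of your own. Each camera call takes 0.05 s, during which the arm holds its last target. There are 200 camera calls.

TASK

Check the two hand brakes of the stock trolley, first the left lever and then the right one (left and right as you stand at the push bar). With the outside of your fingers press each lever in towards the bar until it comes up against its stop, keep it there for a full second so that it can be seen to stop short of the bar, and let it spring fully out again before you go on. Press firmly but do not force the levers, do not touch the push bar, and leave the jar, tin and bottle on the trolley where they stand.

Things in the scene. Friction and masses are not known exactly. Their poses are not given: they have to be found in the camera images.
- push_bar: push bar of the stock trolley: level steel tube 25 mm thick, 500 mm long, black rubber grips 32 mm thick from 113 to 248 mm either side of the middle, 170 mm above the bench. At 262 mm it bends away and down to the trolley. Origin: middle of its axis; y along the bar to the robot's left, x across it away from the robot, z up. Fixed. The brake levers lie beyond it (+x), level with it.
- mount_left: left brake (left/right as seen by the robot): black clamp on the push bar, origin on the bar's axis, axes as the bar's; the lever's pivot is at x = 33 mm. Plain aluminium blade 8 mm thick, 16 mm high, reaching +y (outwards) to a 17 mm ball 106 mm from the pivot; at rest it splays away from the bar by 0.30 rad. Clamp fixed to the bar.
- press_left (a point): press point of the left brake lever (+y side): on the blade's far face, turned away from bar and robot, 75 mm from the pivot, at mid-height; moves with the lever. x axis square out of that face, away from the bar (press along -x), z up. It travels about 22 mm from rest to stop. Nothing stands within 45 mm beyond it at its level, nor within 55 mm below it.
- lever_left (a joint): left brake lever's angle, rad: 0 = sprung fully out, 0.30 = against its stop, blade parallel to the push bar and 13 mm clear of its grip. Pressing the blade towards the bar raises it; the pivot is upright. A return spring resists with about 3 N at the press point to start and about 8 N at the stop, and swings the lever back to 0 when let go.
- mount_right: right brake (left/right as seen by the robot): black clamp on the push bar, origin on the bar's axis, axes as the bar's; the lever's pivot is at x = 33 mm. Plain aluminium blade 8 mm thick, 16 mm high, reaching -y (outwards) to a 17 mm ball 106 mm from the pivot; at rest it splays away from the bar by 0.30 rad. Clamp fixed to the bar.
- press_right (a point): press point of the right brake lever (-y side): on the blade's far face, turned away from bar and robot, 75 mm from the pivot, at mid-height; moves with the lever. x axis square out of that face, away from the bar (press along -x), z up. It travels about 22 mm from rest to stop. Nothing stands within 45 mm beyond it at its level, nor within 55 mm below it.
- lever_right (a joint): right brake lever's angle, rad: 0 = sprung fully out, 0.30 = against its stop, blade parallel to the push bar and 13 mm clear of its grip. Pressing the blade towards the bar raises it; the pivot is upright. A return spring resists with about 3 N at the press point to start and about 8 N at the stop, and swings the lever back to 0 when let go.
- jar_center (a point): squat glass jar of 58 mm diameter, 75 mm high, metal cap, standing loose on the trolley top, beyond the levers. The point is its centre, half-way up. To be left alone.
- tin_center (a point): metal tin of 52 mm diameter, 55 mm high, standing loose on the trolley top, beyond the levers. The point is its centre, half-way up. To be left alone.
- vial_center (a point): slim amber glass bottle of 34 mm diameter, 90 mm high, black cap, standing loose on the trolley top, beyond the levers. The point is its centre, half-way up. To be left alone.

How it is judged:
On the way, in this order (a step that is already met when the one before it is completed fails the run):
1. the left lever is held in against its stop by the fingers, the right one still out (value of joint lever_left above 0.275 rad and contact force between the fingers and mount_left above 2 N and value of joint lever_right below 0.03 rad), for 0.8 s.
2. the left lever is let out again fully (value of joint each of lever_left, lever_right below 0.03 rad), for 0.1 s.
3. the right lever is held in against its stop by the fingers, the left one still out (value of joint lever_right above 0.275 rad and contact force between the fingers and mount_right above 2 N and value of joint lever_left below 0.03 rad), for 0.8 s.
At the end, for the whole second after the job is handed in: Each lever in turn, left then right, was held by the fingers within 0.025 rad (2 mm) of its stop for 0.8 s; both are now sprung out to within 0.03 rad, and jar, tin and bottle stand within 15 mm of where they were (all of step 2 and distance of each of jar_center, tin_center, vial_center from where it was at the start of the episode below 0.015 m); the robot touches nothing.
It fails at once if the robot touches the push bar (more than 1 N) (contact force between any of the fingers, the arm and push_bar above 1 N).
It fails at once if a lever is forced (more than 50 N on it) (contact force between anything else and mount_left above 50 N or contact force between anything else and mount_right above 50 N).
It fails at once if the jar, tin or bottle is lifted, pushed or knocked over (moved by more than 15 mm) (distance of any of jar_center, tin_center, vial_center from where it was at the start of the episode above 0.015 m).
It also fails if it takes over 64 s, if anything falls off the work surface, if the arm or the gripper's body presses on something with over 40 N, if the wrist force passes 120 N, or if a joint passes its speed limit or range.

## Working session

There is one attempt and no reset: what is moved stays moved. The work goes in short steps, Python scripts to look and compute and a tool call to move; the robot and the scene stay as the last step left them, time stands still between calls to the robot, and variables do not carry over. Pictures are saved under pics/ and viewed, on a budget of 10 in all, crops included, one or two more only if the job needs it, and the job is handed in when it is done.

Besides the shell and the picture viewer there is one more tool, called by a JSON object that holds its "op" and its "data". step_arm: Moves the arm, as the interface text tells. Its arguments: {"type":"object","properties":{"increments":{"type":"array"}},"required":["increments"]}

```bash
mkdir -p pics; cat > h.py <<'E'
import numpy as np, cv2
from plant import status, snapshot, ctrl
from scipy.spatial.transform import Rotation as R
def rot(a):
    a=np.array(a,float); return a if a.shape==(3,3) else R.from_quat(a).as_matrix()
def ray(s,uv):
    p=cv2.undistortPoints(np.array([[uv]],float),np.array(s["K"]),np.array(s["dist_coeffs"]))[0,0]
    return np.array(s["origin"]),rot(s["attitude"])@np.array([p[0],-p[1],-1])
def onz(s,uv,z):
    o,d=ray(s,uv); return o+d*(z-o[2])/d[2]
def save(s,n): cv2.imwrite(f"pics/{n}.png",cv2.cvtColor(s["img"],cv2.COLOR_RGB2BGR))
def proj(s,P):
    Rm=rot(s["attitude"]);c=(np.array(P)-np.array(s["origin"]))@Rm; c=c*[1,-1,-1]
    return cv2.projectPoints(c.reshape(-1,1,3),np.zeros(3),np.zeros(3),np.array(s["K"]),np.array(s["dist_coeffs"]))[0][:,0]
E
python3 - <<'E'
from h import *
import pickle
for n in("top","scene"):
    s=snapshot(n);save(s,n+"0");pickle.dump(s,open(n+".pkl","wb"));print(n,s["origin"],s["attitude"],s["K"])
print(status.get_obs())
E
```

```text
top [0.46941833 0.01076174 0.91945114] [-0.061626    0.06759151  0.70594004 -0.70234058] [[394.12802831   0.         255.0763429 ]
 [  0.         394.12802831 196.79003539]
 [  0.           0.           1.        ]]
scene [1.15098403 0.0126535  0.51956124] [0.3346256  0.32848828 0.63246801 0.61652686] [[384.71846507   0.         251.99182727]
 [  0.         384.71846507 191.96456512]
 [  0.           0.           1.        ]]
{'time_s': 0.1, 'qpos': array([-1.37099458e+00,  5.33094790e-02,  1.61415520e+00, -3.82431735e-05,
        1.47598969e+00, -1.19001562e-01]), 'joint_vel': array([-0.000487  , -0.00133288, -0.00169257, -0.00198744, -0.00195726,
       -0.00028862]), 'tau': array([ 1.15082617e-04, -3.94904923e+01, -3.71362031e+01, -1.47293736e-04,
        3.94896080e-03, -3.46873410e-07]), 'position': array([ 0.195778  , -0.59298735,  0.24717526]), 'orientation': array([ 9.87321716e-01,  1.58729211e-01, -5.66149223e-05, -9.29327470e-04]), 'contact_force': array([0.41469683, 0.24801874, 0.71709252]), 'moment': array([ 0.01231609, -0.01131314, -0.01615959]), 'finger_gap': 0.08542699557559512}
```

View pics/top0.png

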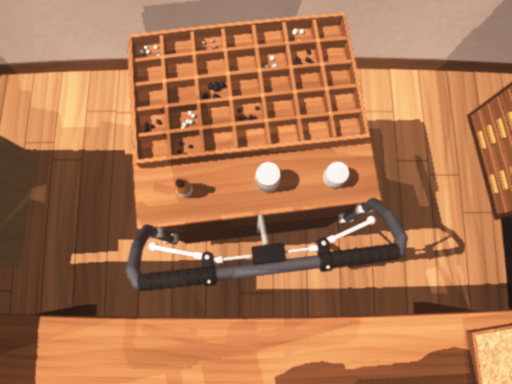

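View pics/scene0.png

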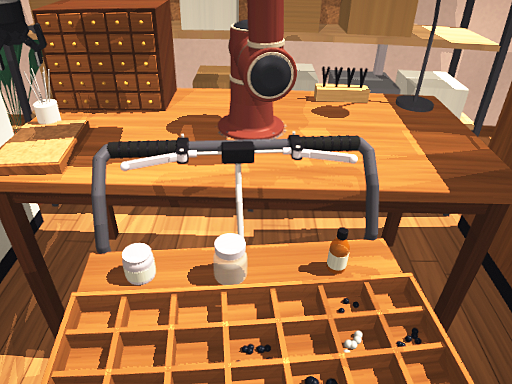

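The top view shows the left ball near (152,247) with its pivot around (210,257). The right ball is near (371,220) with its pivot around (324,246), and the bar runs from (140,282) to (400,252). In the scene view the balls are at about (354,158) on the left and (126,166) on the right.

```bash
python3 - <<'E'
from h import *
import pickle
t=pickle.load(open("top.pkl","rb"));s=pickle.load(open("scene.pkl","rb"))
def tri(a,b):
    o1,d1=ray(t,a);o2,d2=ray(s,b)
    x=np.linalg.lstsq(np.c_[d1,-d2],o2-o1,rcond=None)[0]
    p,q=o1+d1*x[0],o2+d2*x[1];return (p+q)/2,np.linalg.norm(p-q)
for n,a,b in(("Lball",(152,247),(354,158)),("Rball",(371,220),(126,166))):
    print(n,onz(t,a,.17).round(4),tri(a,b))
for n,a in(("barL",(145,282)),("barR",(398,252)),("clampL",(208,269)),("clampR",(326,257)),("Lblade",(203,257)),("Rblade",(329,242)),):
    print(n,onz(t,a,.17).round(4))
for n,a,z in(("bottle",(181,183),.09),("jar",(268,170),.09),("tin",(337,168),.09)): print(n,onz(t,a,z).round(3))
im=lambda k,r:cv2.resize(cv2.cvtColor(k["img"][r[1]:r[3],r[0]:r[2]],cv2.COLOR_RGB2BGR),(800,280),interpolation=cv2.INTER_CUBIC)
cv2.imwrite("pics/c.png",np.vstack([im(t,(120,195,420,300)),im(s,(90,120,390,225))]))
E
```

```text
Lball [0.5119 0.2006 0.17  ] (array([0.51199177, 0.20139209, 0.17052368]), np.float64(0.0018763174697033218))
Rball [ 0.5614 -0.2201  0.17  ] (array([ 0.56105967, -0.21841477,  0.17065024]), np.float64(0.0028145554991800825))
barL [0.4462 0.2117 0.17  ]
barR [ 0.4991 -0.2697  0.17  ]
clampL [0.4706 0.0932 0.17  ]
clampR [ 0.4916 -0.1296  0.17  ]
Lblade [0.493  0.1029 0.17  ]
Rblade [ 0.5199 -0.1364  0.17  ]
bottle [0.654 0.163 0.09 ]
jar [ 0.682 -0.025  0.09 ]
tin [ 0.686 -0.176  0.09 ]
```

View pics/c.png

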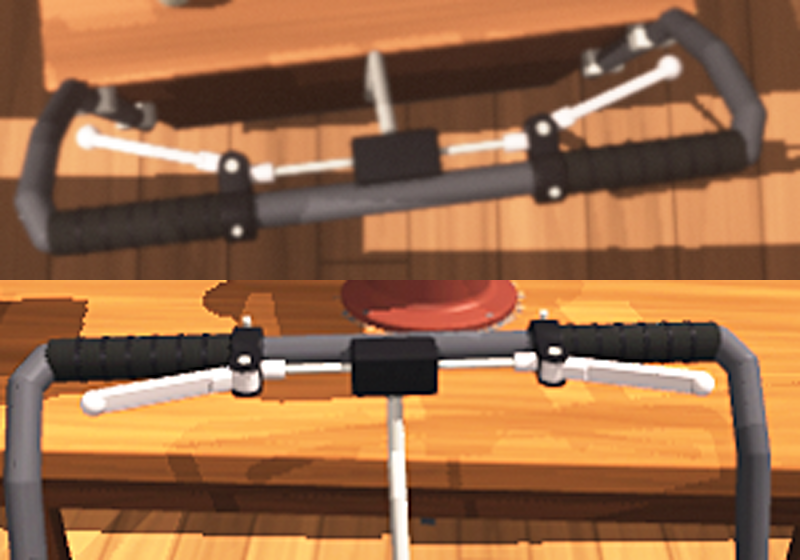

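{"op": "step_arm", "data": {"increments": [0,0,0,-2,5.9,0,0,0,-2,5.9,0,0,0,-1,0,0,0,0,0,0,0,0,0,0,0]}}

```text
time_s: 0.72
position: [0.1958, -0.5931, 0.297]
orientation: [0.998, 0.057, -0.0, -0.001]
contact_force: [-0.5, -0.1, 0.5]
finger_gap: 0.0002
```

```bash
cat >> h.py <<'E'
B=0.113; C=np.array([.4728,-.0167])
def loc():
    o=status.get_obs();p=o["position"];d=p[:2]-C;c,s=np.cos(B),np.sin(B)
    m=R.from_quat(o["orientation"]).as_matrix()
    f=o["contact_force"]
    print("t%.2f p%s local x%.4f y%.4f z%.4f yaw%.2f tilt%s F%s Floc x%.2f gap%.4f"%(o["time_s"],p.round(4),c*d[0]+s*d[1],-s*d[0]+c*d[1],p[2],np.degrees(np.arctan2(m[1,0],m[0,0])),m[:2,2].round(3),f.round(2),c*f[0]+s*f[1],o["finger_gap"]))
E
python3 - <<'E'
from h import *
import pickle
t=pickle.load(open("top.pkl","rb"));s=pickle.load(open("scene.pkl","rb"))
for a,b in(((181,183),(343,232)),((268,170),(230,242)),((337,168),(137,251))):
    o1,d1=ray(t,a);o2,d2=ray(s,b);x=np.linalg.lstsq(np.c_[d1,-d2],o2-o1,rcond=None)[0];print((o1+d1*x[0]).round(3),(o2+d2*x[1]).round(3))
loc()
E
```

```text
[0.651 0.161 0.104] [0.652 0.166 0.105]
[ 0.679 -0.025  0.101] [ 0.679 -0.023  0.101]
[ 0.688 -0.178  0.083] [ 0.688 -0.177  0.083]
t0.72 p[ 0.1958 -0.5931  0.297 ] local x-0.3402 y-0.5415 z0.2970 yaw6.51 tilt[-0.     0.002] F[-0.47 -0.08  0.54] Floc x-0.48 gap0.0002
```

{"op": "step_arm", "data": {"increments": [0,2.5,-4.2,0,0,0,2.5,-4.2,0,0,0,2.5,-4.2,0,0,0,2.5,-4.2,0,0,0,2.5,-4.2,0,0]}}

```text
time_s: 1.35
position: [0.2967, -0.3689, 0.2971]
orientation: [0.998, 0.057, -0.0, -0.001]
contact_force: [0.1, -0.7, -0.1]
finger_gap: 0.0001
```

{"op": "step_arm", "data": {"increments": [0,2.5,-4.2,0,0,0,2.5,-4.2,0,0,0,2.5,-4.2,0,0,0,2.5,-4.2,0,0,0,2.5,-4.2,0,0]}}

```text
time_s: 1.98
position: [0.3971, -0.1463, 0.2973]
orientation: [0.998, 0.057, -0.0, -0.0]
contact_force: [0.4, -0.8, 0.4]
finger_gap: 0.0002
```

{"op": "step_arm", "data": {"increments": [0,2.5,-4.2,0,0,0,2.5,-4.2,0,0,0,2.5,-4.2,0,0,0,2.5,-4.2,0,0,0,2.5,-4.2,0,0]}}

```text
time_s: 2.6
position: [0.4976, 0.0764, 0.2972]
orientation: [0.998, 0.057, -0.001, 0.0]
contact_force: [0.2, 0.1, 0.6]
finger_gap: -0.0
```

```bash
python3 -c "
from h import *
loc()"
```

```text
t2.60 p[0.4976 0.0764 0.2972] local x0.0351 y0.0897 z0.2972 yaw6.52 tilt[-0.001 -0.   ] F[0.21 0.12 0.61] Floc x0.22 gap-0.0000
```

Remaining: +5.2 cm in x and −9.2 cm in tool y, after which I check with pictures before going down.

{"op": "step_arm", "data": {"increments": [0,2.6,-4.6,0,0,0,2.6,-4.6,0,0,0,0,0,4,0,0,0,0,3,0,0,0,0,0,0]}}

```text
time_s: 3.22
position: [0.5365, 0.1717, 0.2238]
orientation: [0.998, 0.057, -0.004, 0.001]
contact_force: [0.1, -0.4, 0.4]
finger_gap: -0.0001
```

```bash
python3 - <<'E'
from h import *
loc()
a=snapshot("scene");b=snapshot("top")
f=lambda k,r:cv2.resize(cv2.cvtColor(k["img"][r[1]:r[3],r[0]:r[2]],cv2.COLOR_RGB2BGR),(400,400),interpolation=cv2.INTER_CUBIC)
cv2.imwrite("pics/d.png",np.hstack([f(a,(270,80,410,220)),f(b,(110,170,250,310))]))
E
```

```text
t3.23 p[0.5365 0.1717 0.2238] local x0.0846 y0.1801 z0.2238 yaw6.51 tilt[-0.008 -0.001] F[ 0.09 -0.37  0.45] Floc x0.05 gap-0.0001
```

View pics/d.png

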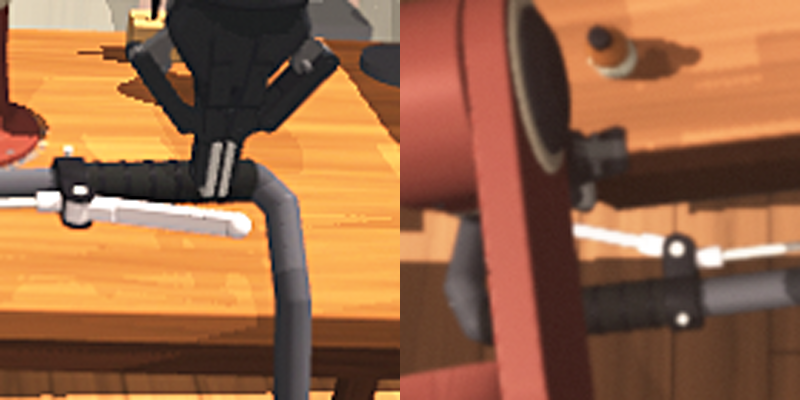

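The fingers are shut and hang above the outer half of the left lever, on its far side. The bottle is well clear. I'm lowering now.

{"op": "step_arm", "data": {"increments": [0,0.2,-0.1,2,0,0,0,0,2,0,0,0,0,1,0,0,0,0,0.6,0,0,0,0,0,0]}}

```text
time_s: 3.95
position: [0.5405, 0.1732, 0.1718]
orientation: [0.998, 0.056, -0.0, 0.0]
contact_force: [0.4, -0.4, -0.1]
finger_gap: 0.0005
```

```bash
python3 - <<'E'
from h import *
loc()
a=snapshot("scene")
f=lambda k,r:cv2.resize(cv2.cvtColor(k["img"][r[1]:r[3],r[0]:r[2]],cv2.COLOR_RGB2BGR),(600,600),interpolation=cv2.INTER_CUBIC)
cv2.imwrite("pics/e.png",f(a,(270,80,410,220)))
E
```

```text
t3.95 p[0.5405 0.1732 0.1718] local x0.0887 y0.1810 z0.1718 yaw6.46 tilt[-0.001 -0.   ] F[ 0.41 -0.44 -0.07] Floc x0.35 gap0.0005
```

View pics/e.png

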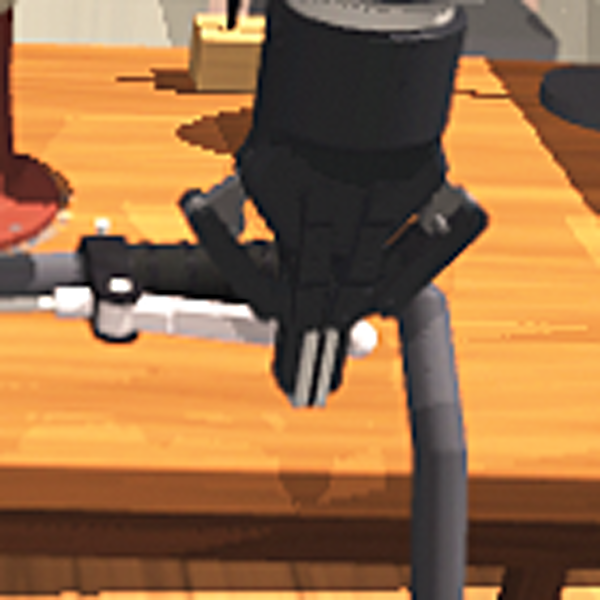

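The fingers stand beyond the left blade, just inside the ball. I'll move 5 mm inward along the blade, go down 5 mm and start pressing.

{"op": "step_arm", "data": {"increments": [0,0,0.5,0.5,0,0,-0.8,0,0,0,0,-0.7,0,0,0,0,-0.5,0,0,0,0,0,0,0,0]}}

```text
time_s: 4.62
position: [0.5217, 0.1662, 0.1677]
orientation: [0.998, 0.056, 0.001, -0.0]
contact_force: [2.9, 1.0, -2.0]
finger_gap: 0.0001
```

```bash
python3 -c "
from h import *
loc()"
```

```text
t4.62 p[0.5217 0.1662 0.1677] local x0.0692 y0.1762 z0.1677 yaw6.47 tilt[0.002 0.001] F[ 2.9   0.96 -1.96] Floc x2.99 gap0.0001
```

{"op": "step_arm", "data": {"increments": [0,-0.4,0,0,0,0,-0.4,0,0,0,0,-0.4,0,0,0,0,-0.2,0,0,0,0,0,0,0,0]}}

```text
time_s: 5.25
position: [0.5088, 0.1656, 0.1684]
orientation: [0.998, 0.056, 0.002, -0.001]
contact_force: [5.5, 4.9, -1.8]
finger_gap: -0.0
```

```bash
python3 -c "
from h import *
loc()"
```

```text
t5.25 p[0.5088 0.1656 0.1684] local x0.0563 y0.1770 z0.1684 yaw6.46 tilt[0.004 0.003] F[ 5.48  4.89 -1.81] Floc x5.99 gap-0.0000
```

{"op": "step_arm", "data": {"increments": [0,-0.1,0,0,0,0,0,0,0,0,0,-0.1,0,0,0,0,0,0,0,0,0,0,0,0,0]}}

```text
time_s: 5.88
position: [0.507, 0.1656, 0.1684]
orientation: [0.998, 0.056, 0.002, -0.002]
contact_force: [5.9, 5.9, -1.0]
finger_gap: 0.0002
```

```bash
python3 -c "
from h import *
loc()"
```

```text
t5.88 p[0.507  0.1656 0.1684] local x0.0545 y0.1772 z0.1684 yaw6.46 tilt[0.005 0.004] F[ 5.95  5.86 -1.05] Floc x6.57 gap0.0002
```

There is a sideways force of about 5 N in +y that I did not expect, so I'm looking before pressing on.

```bash
python3 - <<'E'
from h import *
a=snapshot("scene");b=snapshot("wrist")
f=lambda k,r:cv2.resize(cv2.cvtColor(k["img"][r[1]:r[3],r[0]:r[2]],cv2.COLOR_RGB2BGR),(400,400),interpolation=cv2.INTER_CUBIC)
cv2.imwrite("pics/f.png",np.hstack([f(a,(270,90,390,210)),f(b,(64,0,448,384))]))
E
```

```text
(no output)
```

View pics/f.png

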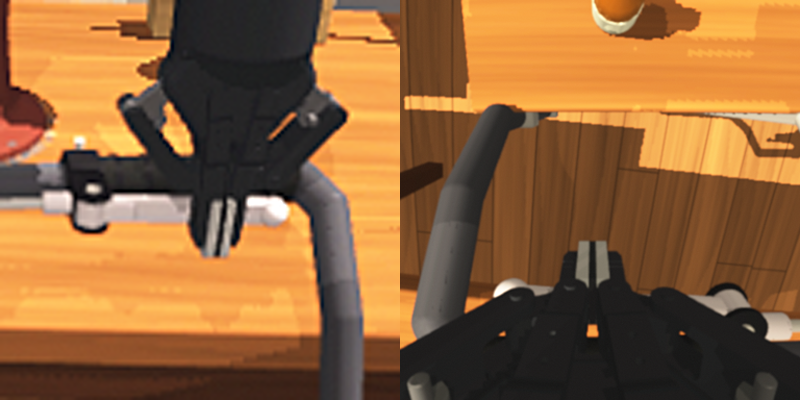

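The fingers touch only the blade, between clamp and ball, so the sideways force is friction. I'll carry on in 1 mm steps.

{"op": "step_arm", "data": {"increments": [0,-0.1,0,0,0,0,-0.1,0,0,0,0,-0.1,0,0,0,0,0,0,0,0,0,0,0,0,0]}}

```text
time_s: 6.6
position: [0.5041, 0.1655, 0.1685]
orientation: [0.998, 0.056, 0.003, -0.002]
contact_force: [6.8, 6.5, -1.7]
finger_gap: -0.0001
```

```bash
python3 -c "
from h import *
loc()"
```

```text
t6.60 p[0.5041 0.1655 0.1685] local x0.0517 y0.1775 z0.1685 yaw6.46 tilt[0.005 0.004] F[ 6.8   6.49 -1.68] Floc x7.49 gap-0.0001
```

{"op": "step_arm", "data": {"increments": [0,-0.1,0,0,0,0,0,0,0,0,0,-0.1,0,0,0,0,0,0,0,0,0,0,0,0,0]}}

```text
time_s: 7.22
position: [0.5022, 0.1654, 0.1685]
orientation: [0.998, 0.056, 0.003, -0.002]
contact_force: [7.7, 7.1, -1.9]
finger_gap: -0.0002
```

```bash
python3 -c "
from h import *
loc()"
```

```text
t7.22 p[0.5022 0.1654 0.1685] local x0.0498 y0.1776 z0.1685 yaw6.46 tilt[0.005 0.005] F[ 7.71  7.11 -1.94] Floc x8.47 gap-0.0002
```

{"op": "step_arm", "data": {"increments": [0,-0.1,0,0,0,0,0,0,0,0,0,0,0,0,0,0,0,0,0,0,0,0,0,0,0]}}

```text
time_s: 7.85
position: [0.5013, 0.1653, 0.1685]
orientation: [0.998, 0.056, 0.003, -0.002]
contact_force: [7.6, 7.1, -1.8]
finger_gap: -0.0002
```

```bash
python3 -c "
from h import *
loc()"
```

```text
t7.85 p[0.5013 0.1653 0.1685] local x0.0488 y0.1776 z0.1685 yaw6.46 tilt[0.005 0.005] F[ 7.62  7.12 -1.8 ] Floc x8.38 gap-0.0002
```

{"op": "step_arm", "data": {"increments": [0,-0.1,0,0,0,0,0,0,0,0,0,0,0,0,0,0,0,0,0,0,0,0,0,0,0]}}

```text
time_s: 8.48
position: [0.5005, 0.1652, 0.1686]
orientation: [0.998, 0.056, 0.003, -0.002]
contact_force: [8.3, 6.9, -2.4]
finger_gap: 0.0001
```

```bash
python3 -c "
from h import *
loc()"
```

```text
t8.47 p[0.5005 0.1652 0.1686] local x0.0480 y0.1776 z0.1686 yaw6.47 tilt[0.006 0.005] F[ 8.29  6.9  -2.36] Floc x9.01 gap0.0001
```

{"op": "step_arm", "data": {"increments": [0,-0.1,0,0,0,0,0,0,0,0,0,0,0,0,0,0,0,0,0,0,0,0,0,0,0]}}

```text
time_s: 9.1
position: [0.5003, 0.1652, 0.1686]
orientation: [0.998, 0.056, 0.004, -0.002]
contact_force: [12.0, 8.4, -3.9]
finger_gap: 0.0005
```

{"op": "step_arm", "data": {"increments": [0,-0.1,0,0,0,0,0,0,0,0,0,0,0,0,0,0,0,0,0,0,0,0,0,0,0]}}

```text
time_s: 9.72
position: [0.5002, 0.1652, 0.1687]
orientation: [0.998, 0.056, 0.006, -0.002]
contact_force: [15.2, 8.5, -7.5]
finger_gap: -0.0
```

```bash
python3 -c "
from h import *
loc()"
```

```text
t9.72 p[0.5002 0.1652 0.1687] local x0.0478 y0.1776 z0.1687 yaw6.45 tilt[0.011 0.006] F[15.23  8.49 -7.55] Floc x16.10 gap-0.0000
```

The force rose to 16 N while the position stalled at local x = 47.8 mm (48 predicted), so the lever is on its stop. I'll hold there, then check the picture.

{"op": "step_arm", "data": {"increments": [0,0,0,0,0,0,0,0,0,0,0,0,0,0,0,0,0,0,0,0,0,0,0,0,0]}}

```text
time_s: 10.35
position: [0.5002, 0.1652, 0.1687]
orientation: [0.998, 0.056, 0.006, -0.002]
contact_force: [14.7, 8.0, -6.9]
finger_gap: -0.0002
```

{"op": "step_arm", "data": {"increments": [0,0,0,0,0,0,0,0,0,0,0,0,0,0,0,0,0,0,0,0,0,0,0,0,0]}}

```text
time_s: 10.98
position: [0.5002, 0.1652, 0.1687]
orientation: [0.998, 0.056, 0.006, -0.003]
contact_force: [15.4, 8.9, -6.8]
finger_gap: -0.0001
```

```bash
python3 - <<'E'
from h import *
loc()
a=snapshot("scene");b=snapshot("top")
f=lambda k,r:cv2.resize(cv2.cvtColor(k["img"][r[1]:r[3],r[0]:r[2]],cv2.COLOR_RGB2BGR),(400,400),interpolation=cv2.INTER_CUBIC)
cv2.imwrite("pics/g.png",np.hstack([f(a,(270,90,390,210)),f(b,(120,190,240,310))]))
E
```

```text
t10.97 p[0.5002 0.1652 0.1687] local x0.0478 y0.1776 z0.1687 yaw6.45 tilt[0.011 0.006] F[15.38  8.95 -6.8 ] Floc x16.29 gap-0.0001
```

View pics/g.png

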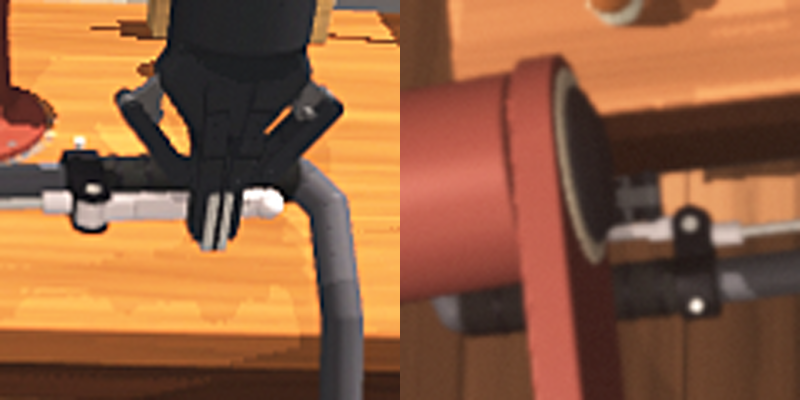

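The blade is parallel to the bar, and there is a gap in front of the grip. I've held it more than 1.25 s, so I'll release it, move out and rise.

{"op": "step_arm", "data": {"increments": [0,0.8,0,0,0,0,0.8,0,0,0,0,1,0,0,0,0,1,0,0,0,0,0.5,0,0,0]}}

```text
time_s: 11.7
position: [0.5372, 0.168, 0.1667]
orientation: [0.998, 0.056, -0.001, -0.0]
contact_force: [-0.0, 1.1, -0.3]
finger_gap: 0.0
```

{"op": "step_arm", "data": {"increments": [0,0,0,0,0,0,0,0,-3,0,0,0,0,-4,0,0,0,0,-4,0,0,0,0,0,0]}}

```text
time_s: 12.32
position: [0.5388, 0.1683, 0.2821]
orientation: [0.998, 0.057, 0.004, -0.001]
contact_force: [-1.2, 0.4, -0.0]
finger_gap: 0.0005
```

```bash
python3 -c "
from h import *
loc()"
```

```text
t12.32 p[0.5388 0.1683 0.2821] local x0.0864 y0.1763 z0.2821 yaw6.48 tilt[0.007 0.001] F[-1.19  0.45 -0.03] Floc x-1.13 gap0.0005
```

Next is the right lever: 35.7 cm along tool +y.

{"op": "step_arm", "data": {"increments": [0,0.2,5.1,0,0,0,0,5.1,0,0,0,0,5.1,0,0,0,0,5.1,0,0,0,0,5.1,0,0]}}

```text
time_s: 12.95
position: [0.5672, -0.0866, 0.2757]
orientation: [0.998, 0.056, -0.001, -0.001]
contact_force: [1.1, 0.1, 0.4]
finger_gap: 0.0002
```

{"op": "step_arm", "data": {"increments": [0,0,5.1,0,0,0,0,5.1,0,0,0,0,0,2,0,0,0,0,3,0,0,0,0,0,0]}}

```text
time_s: 13.58
position: [0.5771, -0.1846, 0.2222]
orientation: [0.998, 0.057, -0.004, -0.002]
contact_force: [-0.3, 0.6, -0.1]
finger_gap: 0.0001
```

```bash
python3 - <<'E'
from h import *
loc()
a=snapshot("scene");b=snapshot("top")
f=lambda k,r:cv2.resize(cv2.cvtColor(k["img"][r[1]:r[3],r[0]:r[2]],cv2.COLOR_RGB2BGR),(800,280),interpolation=cv2.INTER_CUBIC)
cv2.imwrite("pics/h.png",np.vstack([f(b,(120,195,420,300)),f(a,(90,110,390,215))]))
E
```

```text
t13.57 p[ 0.5771 -0.1846  0.2222] local x0.0847 y-0.1786 z0.2222 yaw6.51 tilt[-0.008  0.004] F[-0.26  0.64 -0.15] Floc x-0.19 gap0.0001
```

View pics/h.png

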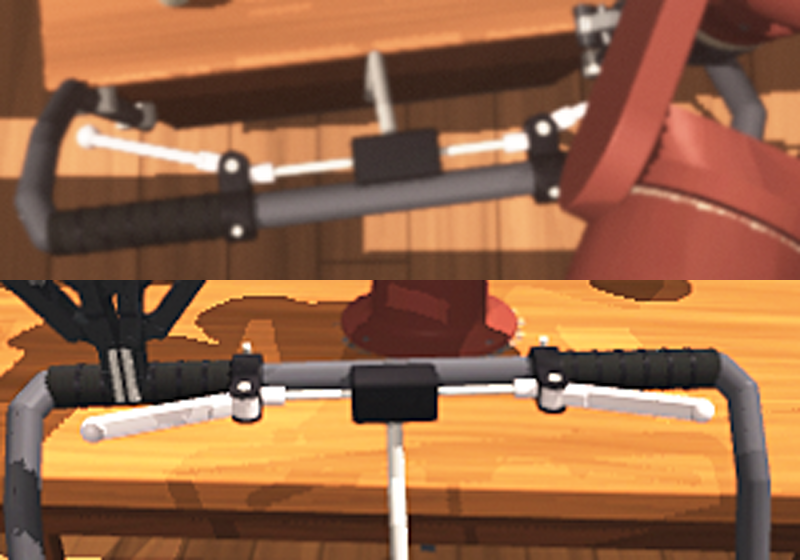

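The left lever is back at rest: its ball is at crop (87,137), the same as at the start. The right one is also out, with the fingers above its far side. Lowering here.

{"op": "step_arm", "data": {"increments": [0,0.2,0.2,2,0,0,0,0,2,0,0,0,0,1,0,0,0,0,0.5,0,0,0,0,0,0]}}

```text
time_s: 14.3
position: [0.5816, -0.1884, 0.172]
orientation: [0.998, 0.056, -0.0, -0.0]
contact_force: [1.3, 0.0, 0.6]
finger_gap: 0.0001
```

```bash
python3 -c "
from h import *
loc()"
```

```text
t14.30 p[ 0.5816 -0.1884  0.172 ] local x0.0888 y-0.1829 z0.1720 yaw6.46 tilt[-0.  0.] F[1.29 0.04 0.61] Floc x1.28 gap0.0001
```

{"op": "step_arm", "data": {"increments": [0,0,-0.2,0.5,0,0,-0.8,0,0,0,0,-0.7,0,0,0,0,-0.5,0,0,0,0,0,0,0,0]}}

```text
time_s: 14.92
position: [0.562, -0.189, 0.1679]
orientation: [0.998, 0.056, 0.001, 0.0]
contact_force: [4.3, -0.4, -0.3]
finger_gap: -0.0001
```

{"op": "step_arm", "data": {"increments": [0,-0.4,0,0,0,0,-0.4,0,0,0,0,-0.4,0,0,0,0,-0.2,0,0,0,0,0,0,0,0]}}

```text
time_s: 15.55
position: [0.5491, -0.1914, 0.1684]
orientation: [0.998, 0.056, 0.002, 0.002]
contact_force: [6.7, -3.3, -1.4]
finger_gap: 0.0001
```

```bash
python3 -c "
from h import *
loc()"
```

```text
t15.55 p[ 0.5491 -0.1914  0.1684] local x0.0561 y-0.1822 z0.1684 yaw6.46 tilt[ 0.004 -0.003] F[ 6.68 -3.27 -1.41] Floc x6.27 gap0.0001
```

{"op": "step_arm", "data": {"increments": [0,-0.1,0,0,0,0,-0.1,0,0,0,0,-0.1,0,0,0,0,-0.1,0,0,0,0,0,0,0,0]}}

```text
time_s: 16.18
position: [0.5454, -0.1921, 0.1685]
orientation: [0.998, 0.056, 0.002, 0.002]
contact_force: [7.4, -3.8, -1.3]
finger_gap: -0.0
```

{"op": "step_arm", "data": {"increments": [0,-0.1,0,0,0,0,-0.1,0,0,0,0,0,0,0,0,0,0,0,0,0,0,0,0,0,0]}}

```text
time_s: 16.8
position: [0.5435, -0.1925, 0.1686]
orientation: [0.998, 0.056, 0.003, 0.002]
contact_force: [7.9, -4.2, -2.0]
finger_gap: -0.0
```

```bash
python3 -c "
from h import *
loc()"
```

```text
t16.80 p[ 0.5435 -0.1925  0.1686] local x0.0505 y-0.1827 z0.1686 yaw6.47 tilt[ 0.005 -0.004] F[ 7.9  -4.17 -2.01] Floc x7.38 gap-0.0000
```

{"op": "step_arm", "data": {"increments": [0,-0.1,0,0,0,0,-0.1,0,0,0,0,0,0,0,0,0,0,0,0,0,0,0,0,0,0]}}

```text
time_s: 17.42
position: [0.5417, -0.1928, 0.1686]
orientation: [0.998, 0.056, 0.003, 0.002]
contact_force: [8.4, -4.9, -1.4]
finger_gap: 0.0001
```

{"op": "step_arm", "data": {"increments": [0,-0.1,0,0,0,0,0,0,0,0,0,0,0,0,0,0,0,0,0,0,0,0,0,0,0]}}

```text
time_s: 18.05
position: [0.5408, -0.1929, 0.1686]
orientation: [0.998, 0.056, 0.003, 0.002]
contact_force: [8.9, -5.0, -2.6]
finger_gap: -0.0001
```

{"op": "step_arm", "data": {"increments": [0,-0.1,0,0,0,0,0,0,0,0,0,0,0,0,0,0,0,0,0,0,0,0,0,0,0]}}

```text
time_s: 18.68
position: [0.5407, -0.1929, 0.1687]
orientation: [0.998, 0.056, 0.004, 0.002]
contact_force: [12.8, -4.5, -3.9]
finger_gap: 0.0001
```

```bash
python3 -c "
from h import *
loc()"
```

```text
t18.68 p[ 0.5407 -0.1929  0.1687] local x0.0476 y-0.1828 z0.1687 yaw6.46 tilt[ 0.009 -0.004] F[12.82 -4.53 -3.87] Floc x12.23 gap0.0001
```

The position stalls and the force rises at x = 47.6 mm, so this lever is on its stop too. One more millimetre, as on the left, then hold.

{"op": "step_arm", "data": {"increments": [0,-0.1,0,0,0,0,0,0,0,0,0,0,0,0,0,0,0,0,0,0,0,0,0,0,0]}}

```text
time_s: 19.3
position: [0.5406, -0.1929, 0.1687]
orientation: [0.998, 0.056, 0.006, 0.002]
contact_force: [15.5, -5.8, -5.9]
finger_gap: 0.0004
```

{"op": "step_arm", "data": {"increments": [0,0,0,0,0,0,0,0,0,0,0,0,0,0,0,0,0,0,0,0,0,0,0,0,0]}}

```text
time_s: 19.92
position: [0.5406, -0.193, 0.1688]
orientation: [0.998, 0.056, 0.006, 0.002]
contact_force: [16.4, -4.7, -6.2]
finger_gap: 0.0003
```

{"op": "step_arm", "data": {"increments": [0,0,0,0,0,0,0,0,0,0,0,0,0,0,0,0,0,0,0,0,0,0,0,0,0]}}

```text
time_s: 20.55
position: [0.5406, -0.193, 0.1687]
orientation: [0.998, 0.056, 0.005, 0.002]
contact_force: [15.3, -4.2, -4.8]
finger_gap: 0.0
```

```bash
python3 - <<'E'
from h import *
loc()
a=snapshot("scene")
f=lambda k,r:cv2.resize(cv2.cvtColor(k["img"][r[1]:r[3],r[0]:r[2]],cv2.COLOR_RGB2BGR),(800,400),interpolation=cv2.INTER_CUBIC)
cv2.imwrite("pics/i.png",f(a,(90,80,390,230)))
E
```

```text
t20.55 p[ 0.5406 -0.193   0.1687] local x0.0474 y-0.1828 z0.1687 yaw6.46 tilt[ 0.011 -0.004] F[15.32 -4.22 -4.83] Floc x14.75 gap0.0000
```

View pics/i.png

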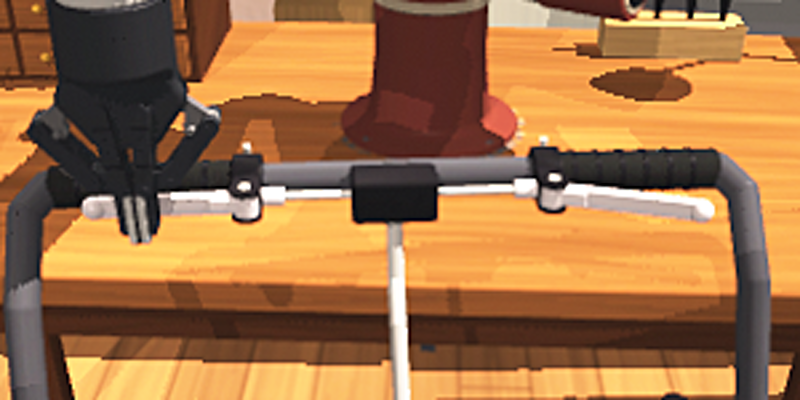

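The right blade is parallel to the bar with its ball at crop (97,207), and the left lever is out. I held it more than 1.2 s, so I'll release and withdraw.

{"op": "step_arm", "data": {"increments": [0,0.8,0,0,0,0,0.8,0,0,0,0,1,0,0,0,0,1,0,0,0,0,0.5,0,0,0]}}

```text
time_s: 21.22
position: [0.5774, -0.187, 0.1667]
orientation: [0.998, 0.057, -0.001, 0.0]
contact_force: [-0.8, 0.5, 0.3]
finger_gap: 0.0
```

{"op": "step_arm", "data": {"increments": [0,0,0,0,0,0,0,0,-3,0,0,0,0,-4,0,0,0,0,-5,0,0,0,0,-3,0]}}

```text
time_s: 21.85
position: [0.5776, -0.1874, 0.3205]
orientation: [0.998, 0.056, 0.001, 0.001]
contact_force: [0.2, 0.1, 0.1]
finger_gap: 0.0001
```

{"op": "step_arm", "data": {"increments": [0,0,0,-3,0,0,0,0,0,0,0,0,0,0,0,0,0,0,0,0,0,0,0,0,0]}}

```text
time_s: 22.48
position: [0.5771, -0.1868, 0.3456]
orientation: [0.998, 0.056, -0.001, -0.001]
contact_force: [0.6, -1.2, 0.1]
finger_gap: -0.0001
```

```bash
python3 - <<'E'
from h import *
import pickle
loc()
a=snapshot("scene");s=pickle.load(open("scene.pkl","rb"))
d=cv2.absdiff(a["img"],s["img"]).max(2)
for n,(x0,y0,x1,y1) in dict(tin=(115,235,165,290),jar=(205,225,255,290),bottle=(322,222,358,278),Rlever=(118,150,180,172),Llever=(300,145,362,166)).items():
    q=d[y0:y1,x0:x1];print(n,(q>40).mean().round(3),q.max())
f=a["img"][80:300,80:400];cv2.imwrite("pics/j.png",cv2.cvtColor(cv2.resize(f,(800,550)),cv2.COLOR_RGB2BGR))
E
```

```text
t22.48 p[ 0.5771 -0.1868  0.3456] local x0.0845 y-0.1808 z0.3456 yaw6.46 tilt[-0.002  0.001] F[ 0.59 -1.19  0.13] Floc x0.45 gap-0.0001
tin 0.066 65
jar 0.049 65
bottle 0.004 62
Rlever 0.086 142
Llever 0.0 39
```

View pics/j.png

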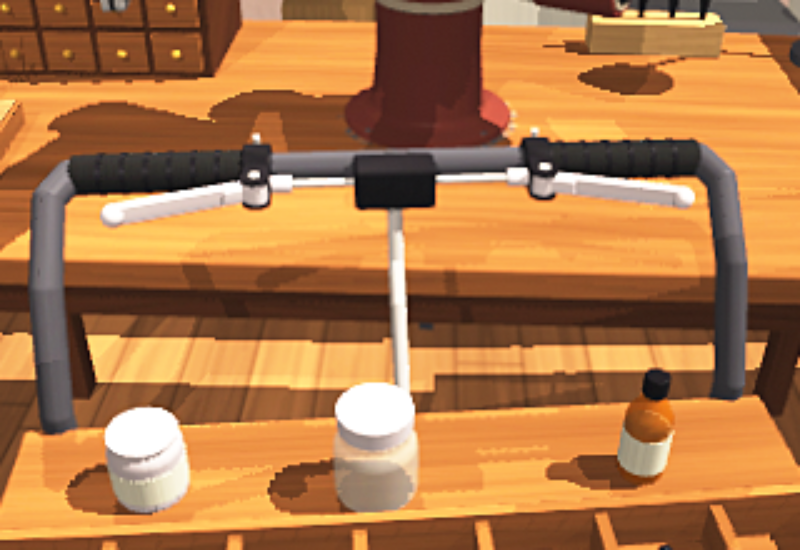

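Both levers are out: the right ball is at about (125,166) and the left at (354,158), as at the start. Jar, tin and bottle have not moved.

```bash
python3 -c "
from h import *
print(ctrl.close_job())"
```

```text
the job is handed in; nothing more can be done
None
```

I checked both hand brakes, left first and then right, and handed the job in at about 22.5 s of the 64 s allowed. No verdict was reported.

- **Presses:** I used the outer side of the shut fingers on each lever's far face. Each lever came up against its stop where predicted: the tool stalled at 47.8 mm on the left and 47.4 mm on the right, against 48 mm expected. I held each for more than 1.2 s at about 15–16 N along the press direction, and the pictures showed each blade parallel to the bar.
- **Release:** The left lever was seen fully out again before I went on to the right one. In the last picture both balls are back at their starting pixels to within about 1 pixel.
- **Left alone:** Jar, tin and bottle look unmoved, and no picture showed the robot touching the push bar. The arm ended clear of everything at a height of 0.35 m.

**Checks that disagreed:**
- Pressing also gave a sideways force of up to 9 N on the left lever and 6 N on the right. A picture of the left one showed only blade contact, so I took it as friction.
- The before/after image comparison showed some changed pixels at the right lever (9%), the tin (7%) and the jar (5%). I put these down to the arm's changed shadow, since positions in the view matched, but did not test that separately.

I viewed 10 pictures.

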